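# Close the tackle jar

## Task

Put the orange lid on the green tackle jar in the wooden stand and screw it down clockwise until it is snug: the turning resistance must have clearly risen and the lid must stay tight when let go, but do not overtighten it. Let go of the lid and leave the bottle, spool and tin beside it where they are.

Things in the scene. Friction and masses are not known exactly. Their poses are not given: they have to be found in the camera images.
- lid_center (a point): Centre of the loose orange screw lid, half-way up its axis (z up along it); it starts open side down on the bench. 66 mm across, 28 mm tall, 130 g; flat top, skirt 3 mm thick, open below; inside 60 mm across and 23 mm deep. Three small lugs inside the skirt, 120 degrees apart, 5 mm above its lower edge, one under the white bar on top (lid's x axis).
- jar: Green jar, 76 mm wide, in a 116 mm square dark wooden stand screwed to the bench. Origin on the bench under the jar's axis, z up. Twists some 6 degrees on its springy pad at 0.5 N m, else fixed. Clockwise from above tightens. Snug is 0.3 to 0.7 N m on the lid (0.45 is good); over 0.8 N m, or pressing with 40 N, is too much. Turning free takes under 0.2 N m. A snug lid stays tight.
- jar_rim (a point): Centre of the jar's open rim, 118 mm above the bench, z up. The lid's inner face rests on the rim when the lid is down: the lid's centre is then 9 mm below this point.
- jar_neck (a point): On the jar's axis, 16 mm below the rim. Neck 47 mm across with three thread ramps, 57 mm overall, angle unmeasured, each 75 degrees long, 45 degree gaps. Lugs landing on ramps hold the lid 2 to 9 mm high till it is turned clockwise under a light push and drops (within a third of a turn); 10 to 60 degrees on, they catch under the next ramps; torque is snug some 15 degrees later; 15 more is too far.
- cleaner_center (a point): Bystander: bottle, 52 mm across, 130 mm tall, green with a red cap; point half-way up its axis. Leave it standing.
- spool_center (a point): Bystander: wooden spool, 48 mm across, 50 mm tall; point half-way up its axis. Leave it standing.
- tin_center (a point): Bystander: steel tin with a yellow band, 60 mm across, 70 mm tall; point half-way up its axis. Leave it standing.
Mind the look-alikes: they are no part of the job. What is meant by the part that bears lid_center is not grey or turquoise, and is the larger of those in its own colour.

How it is judged:
By the outcome, as a careful person would: the job done as asked, in the order asked, and still so for the second after the job is handed in, with the robot touching nothing.
It also fails if it takes over 58 s, if anything falls off the work surface, if the arm or the gripper's body presses on something with over 40 N, if the wrist force passes 120 N, or if a joint passes its speed limit or range.

## Robot

A 7-joint arm with a two-finger parallel gripper is mounted at the origin on the work surface. World frame = base frame: x ahead of the robot, y to its left, z up, the work surface at z = 0. Lengths are in m, angles in degrees, forces in N, time in s.
With the tool pointing down it reaches from about 0.35 to 0.9 m from the base axis. Payload 19.9 kg.
Tool frame: the origin (TCP) lies midway between the tips of the shut fingers; the grasp point (between the pads) lies 19 mm behind it; z points along the fingers, y is the direction in which the jaws open and shut (so a half turn about z gives the same grasp; the last joint's range is limited). The gripper opens to 85 mm and grips with 20 to 120 N. Pads are 22 mm wide; open, the fingers measure 114 mm over their backs; the gripper's body (76 mm by 85 mm) begins 54 mm behind the grasp point. The pads swing forward as they close: fully open they stand 13 mm farther back than shut.
Start: joints at [-76.977, 23.915, -0.59, 92.452, 0.269, 63.638, -3.037], TCP at [0.166, 0.603, 0.231] pointing down, gripper open.
Joint ranges: [-161.28, 161.28], [-22.2, 115.67], [-73.04, 71.86], [3.21, 147.25], [-68.34, 248.33], [10.77, 114.83], [-161.83, 161.83]. Speed limits (degrees/s): [108.29, 108.29, 136.94, 136.94, 172.46, 172.46, 172.46].

## Interface

Orientations are given as a 3x3 rotation matrix whose columns are the frame's x, y, z axes.
In Python, from bench import manip, eyes gives the robot as it stands.
- The arm moves only by the tool drive_tool, never from a script. Its arguments are lists of equal length, an entry for each row: "delta_rot": the turn, a rotation vector about the tool's x, y, z scaled (see below), a list of three; "linear": the shift along the tool's x, y, z scaled (see below), a list of three; "gripper": the closure, from -1 (fully open) to 1 (shut), so that 0 is half open. In form: {"delta_rot": [[ax, ay, az], ...], "linear": [[tx, ty, tz], ...], "gripper": [gripper, ...]}. A call has exactly 8 rows; each row is the pose to reach, as a shift and turn from the pose measured when the call began, along the tool's axes at that moment, turning the shorter way round; what a row does not reach only later rows make up. The controller multiplies each number of a shift by 100 mm and each number of a turn by 180 degrees. A row lasts 1/8 s, in which the tool goes at most 62.5 mm and 10.7 degrees, less where a joint would pass 70% of its speed; a pose out of reach is approached as far as the arm can. A call with a number of a shift or a turn outside -1 to 1 is refused whole. A call with a gripper value outside its range is refused whole. The fingers move at their own pace and stop on an object; the grip force is fixed at half the most. Time passes only in rows, so rows that repeat a pose let the fingers close, or fill a call up. It gives the time, the measured TCP pose, the force and the opening at its end, in the units of the state.
- manip.state(): the state, without advancing time (a new reading comes with each control period).
- eyes.grab_frame(name): name is "scene" or "side" or "wrist"; returns (picture, depth): 384x512x3 uint8, blue, green, red; 384x512 float32, m along the optical axis (not along the pixel's ray), 0 where there is no reading.
- eyes.calibration(name): a dict with "fx", "fy", "cx", "cy" (pixels), "cam_to_world" (4x4, takes a point from camera to world coordinates); the wrist camera has in their place "tool_from_camera" (4x4, takes a point from camera to tool coordinates, whose origin is the TCP and whose axes are the flange's). Camera axes: x right, y down, z forward; pixel columns grow to the right and rows downward; lengths in m; the calibration is good to about 2 mm. The wrist camera is an equidistant fisheye: a pixel r from the principal point sees the ray r / f radians off the axis. A picture is of the moment at which its call begins: read the wrist's pose just before it. calibration takes no time and is no camera call.
- manip.job_done(): hands the job in, once; it reports no verdict.
The state is a dict: "t": time; "joint_positions": joint angles; "joint_vel": joint speeds; "joint_torque": joint torques, N m; "ee_pos": TCP position; "eef_rot": TCP orientation; "contact_force": force on the tool from outside, world axes, zero at the start; "torque": the same for the moment, N m; "opening": opening from 0.0 (shut) to 1.0 (fully open).
Only numpy, scipy, OpenCV 4.12 (cv2) and the standard library are available. Lean on these libraries where they do the work, as an engineer would, in place of code of your own. Each camera call takes 0.05 s, during which the arm holds its last target.

## Working session

There is one attempt and no reset: what is moved stays moved. The work goes in short steps, Python scripts to look and compute and a tool call to move; the robot and the scene stay as the last step left them, time stands still between calls to the robot, and variables do not carry over. Pictures are saved under pics/ and viewed, and the job is handed in when it is done.

Besides the shell and the picture viewer there is one more tool, called as name(argument=value, ...), one argument or row to a line, values as JSON. drive_tool: Moves the arm, as the interface text tells. Its arguments: {"type":"object","properties":{"delta_rot":{"type":"array"},"linear":{"type":"array"},"gripper":{"type":"array"}},"required":["delta_rot","linear","gripper"]}

```bash
mkdir -p pics; ls
python3 - <<'E'
from bench import manip, eyes
import cv2, numpy as np
s=manip.state(); print({k:np.round(v,3).tolist() for k,v in s.items()})
for n in ["scene","side","wrist"]:
    p,d=eyes.grab_frame(n); cv2.imwrite(f"pics/{n}0.png",p); np.save(f"pics/{n}0.npy",d)
    c=eyes.calibration(n); print(n,{k:np.round(v,3).tolist() for k,v in c.items()})
E
```

```text
pics
{'t': 0.0, 'joint_positions': [-76.977, 23.949, -0.591, 92.484, 0.269, 63.639, -3.036], 'joint_vel': [-0.027, -0.025, 0.024, 0.112, 0.115, -0.04, 0.024], 'joint_torque': [0.0, -86.442, 0.679, -43.49, 0.019, 0.007, -0.0], 'ee_pos': [0.166, 0.602, 0.231], 'eef_rot': [[-0.964, 0.266, -0.0], [0.266, 0.964, -0.001], [-0.0, -0.001, -1.0]], 'contact_force': [0.428, 0.15, -0.041], 'torque': [0.016, 0.004, 0.047], 'opening': 0.997}
scene {'fx': 358.258, 'fy': 358.258, 'cx': 251.921, 'cy': 191.694, 'cam_to_world': [[0.004, 0.839, -0.544, 1.065], [1.0, -0.012, -0.011, 0.017], [-0.015, -0.544, -0.839, 0.806], [0.0, 0.0, 0.0, 1.0]]}
side {'fx': 466.225, 'fy': 466.225, 'cx': 262.655, 'cy': 188.592, 'cam_to_world': [[0.973, -0.116, 0.202, 0.294], [-0.232, -0.567, 0.791, -1.099], [0.023, -0.816, -0.578, 0.892], [0.0, 0.0, 0.0, 1.0]]}
wrist {'fx': 297.319, 'fy': 297.319, 'cx': 254.79, 'cy': 192.662, 'tool_from_camera': [[-0.0, -0.964, -0.267, 0.068], [1.0, -0.0, -0.0, -0.0], [0.0, -0.267, 0.964, -0.143], [0.0, 0.0, 0.0, 1.0]]}
```

View pics/scene0.png

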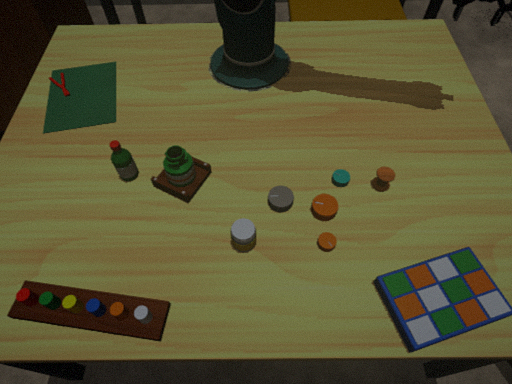

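View pics/side0.png

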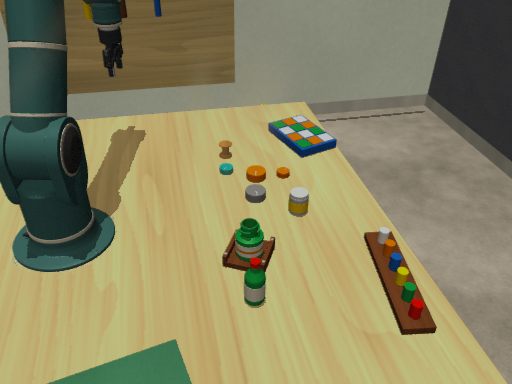

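View pics/wrist0.png

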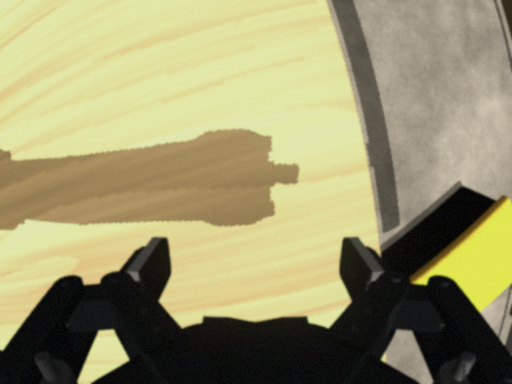

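The scene view shows the larger orange lid near (324,206), with the smaller orange one at (327,241), a turquoise one at (341,177) and a grey one at (281,198). The jar rim is near (177,153), the bottle at (123,160), the tin at (243,235) and the spool at (385,178). The side view shows the lid at (256,173) and the jar rim at (249,226).

```bash
cat > h.py <<'E'
import numpy as np, cv2
from bench import manip, eyes
def ray(n,u,v):
    c=eyes.calibration(n); T=np.array(c['cam_to_world'])
    d=np.array([(u-c['cx'])/c['fx'],(v-c['cy'])/c['fy'],1.0]); return T[:3,3],T[:3,:3]@d
def onplane(n,u,v,z):
    o,d=ray(n,u,v); return o+d*(z-o[2])/d[2]
def wray(u,v,s):
    c=eyes.calibration('wrist'); T=np.array(c['tool_from_camera']); x=(u-c['cx']);y=(v-c['cy']); r=np.hypot(x,y); th=r/c['fx']
    d=np.array([x/r*np.sin(th),y/r*np.sin(th),np.cos(th)]) if r>1e-9 else np.array([0,0,1.])
    R=np.array(s['eef_rot']); p=np.array(s['ee_pos'])
    return p+R@T[:3,3], R@T[:3,:3]@d
def wplane(u,v,z,s):
    o,d=wray(u,v,s); return o+d*(z-o[2])/d[2]
E
python3 - <<'E'
from h import *
for n in ['scene','side']:
    p=cv2.imread(f'pics/{n}0.png'); d=np.load(f'pics/{n}0.npy'); hsv=cv2.cvtColor(p,cv2.COLOR_BGR2HSV)
    m=cv2.inRange(hsv,(5,180,90),(16,255,255))
    k,l,st,c=cv2.connectedComponentsWithStats(m)
    c0=eyes.calibration(n)
    for i in range(1,k):
        if st[i,4]>60:
            # top point cloud
            ys,xs=np.where(l==i); P=[]
            for u,v in zip(xs,ys):
                o,r=ray(n,u,v)
                if d[v,u]>0: P.append(o+r*d[v,u])
            P=np.array(P); top=P[P[:,2]>np.percentile(P[:,2],90)-0.006]
            print(n,st[i],c[i].round(1),'3D med',np.median(P,0).round(3),'min',P.min(0).round(3),'max',P.max(0).round(3),'topmid',((top.min(0)+top.max(0))/2).round(4),(np.ptp(top,0)).round(4))
    # point cloud height clusters in scene
    vv,uu=np.mgrid[0:384,0:512]
    T=np.array(c0['cam_to_world']); pts=np.stack([(uu-c0['cx'])/c0['fx']*d,(vv-c0['cy'])/c0['fy']*d,d],-1)@T[:3,:3].T+T[:3,3]
    np.save(f'pics/{n}_pts.npy',pts)
    hm=((pts[...,2]>0.015)&(pts[...,2]<0.2)&(pts[...,0]>0.25)&(pts[...,0]<0.75)&(abs(pts[...,1])<0.4)&(d>0)).astype(np.uint8)
    k,l,st,c=cv2.connectedComponentsWithStats(hm)
    for i in range(1,k):
        if st[i,4]>50:
            P=pts[l==i]; zt=np.percentile(P[:,2],95); t=P[P[:,2]>zt-0.005]
            print(n,'blob',c[i].round(0),st[i,4],'ztop',zt.round(3),'topmid',((t.min(0)+t.max(0))/2).round(3),np.ptp(t,0).round(3))
for n,x0,y0,w,h in [('scene',260,140,160,120),('scene',100,130,130,80),('side',220,130,100,90),('side',210,200,100,110)]:
    p=cv2.imread(f'pics/{n}0.png')[y0:y0+h,x0:x0+w]; cv2.imwrite(f'pics/c_{n}_{x0}.png',cv2.resize(p,None,fx=5,fy=5,interpolation=cv2.INTER_CUBIC))
E
```

```text
scene [377 167  18  14 140] [385.6 173.3] 3D med [0.522 0.354 0.049] min [0.503 0.331 0.046] max [0.546 0.375 0.053] topmid [0.5244 0.3529 0.0496] [0.0425 0.0433 0.0062]
scene [312 194  26  22 410] [325.1 204.6] 3D med [0.602 0.192 0.027] min [0.568 0.159 0.018] max [0.633 0.222 0.031] topmid [0.6004 0.1904 0.0277] [0.0644 0.0634 0.0075]
scene [318 232  18  17 211] [326.7 239.9] 3D med [0.695 0.186 0.018] min [ 0.673  0.165 -0.001] max [0.716 0.212 0.023] topmid [0.6948 0.186  0.0185] [0.0427 0.0415 0.0091]
scene [406 265  29  24 410] [420.  276.1] 3D med [0.793 0.377 0.036] min [0.767 0.348 0.031] max [0.82  0.406 0.04 ] topmid [0.7935 0.3772 0.0363] [0.0521 0.0577 0.0072]
scene [464 270  31  24 424] [478.6 281.7] 3D med [0.807 0.501 0.036] min [0.78  0.472 0.032] max [0.832 0.53  0.041] topmid [0.806  0.501  0.0364] [0.0523 0.0576 0.0085]
scene [395 293  30  26 470] [409.1 305.8] 3D med [0.858 0.338 0.036] min [0.831 0.31  0.032] max [0.883 0.366 0.04 ] topmid [0.8567 0.3381 0.0363] [0.0519 0.0561 0.0078]
scene [455 300  32  26 488] [470.3 312.1] 3D med [0.871 0.461 0.036] min [0.8
[... 650 characters left out ...]
top 0.029 topmid [0.573 0.079 0.028] [0.068 0.062 0.007]
scene blob [324. 205.] 519 ztop 0.029 topmid [0.6   0.19  0.028] [0.064 0.066 0.007]
scene blob [243. 234.] 683 ztop 0.071 topmid [ 0.688 -0.014  0.07 ] [0.056 0.053 0.007]
scene blob [327. 240.] 247 ztop 0.02 topmid [0.695 0.186 0.019] [0.043 0.042 0.007]
side [247 172  19  11 127] [256.1 177.5] 3D med [0.592 0.165 0.015] min [ 0.565  0.156 -0.001] max [0.628 0.188 0.032] topmid [0.5965 0.1716 0.0254] [0.0631 0.0283 0.0125]Traceback (most recent call last):
  File "<stdin>", line 12, in <module>
  File "h.py", line 4, in ray
    c=eyes.calibration(n); T=np.array(c['cam_to_world'])
ValueError: time passes only in moves, steps and waits
```

```bash
cat > cal.py <<'E'
import json
from bench import eyes
import numpy as np
json.dump({n:{k:np.asarray(v).tolist() for k,v in eyes.calibration(n).items()} for n in ['scene','side','wrist']},open('cal.json','w'))
E
python3 cal.py; sed -i "s/^import numpy.*/import numpy as np, cv2, json\nCAL=json.load(open('\.\/cal.json'))/; s/eyes.calibration(n)/CAL[n]/; s/eyes.calibration('wrist')/CAL['wrist']/" h.py
python3 - <<'E'
from h import *
c0=CAL['side'];d=np.load('pics/side0.npy');T=np.array(c0['cam_to_world']);vv,uu=np.mgrid[0:384,0:512]
pts=np.stack([(uu-c0['cx'])/c0['fx']*d,(vv-c0['cy'])/c0['fy']*d,d],-1)@T[:3,:3].T+T[:3,3]
hm=((pts[...,2]>0.015)&(pts[...,2]<0.2)&(pts[...,0]>0.25)&(pts[...,0]<0.75)&(abs(pts[...,1])<0.4)&(d>0)).astype(np.uint8)
k,l,st,c=cv2.connectedComponentsWithStats(hm)
for i in range(1,k):
    if st[i,4]>50:
        P=pts[l==i]; zt=np.percentile(P[:,2],95); t=P[P[:,2]>zt-0.006]
        print('side blob',c[i].round(0),st[i,4],'ztop',zt.round(3),'topmid',((t.min(0)+t.max(0))/2).round(3),np.ptp(t,0).round(3))
for n,x0,y0,w,h in [('scene',260,140,150,110),('scene',140,130,90,80),('side',220,130,100,90),('side',210,205,100,110)]:
    p=cv2.imread(f'pics/{n}0.png')[y0:y0+h,x0:x0+w]; cv2.imwrite(f'pics/c_{n}_{x0}.png',cv2.resize(p,None,fx=5,fy=5,interpolation=cv2.INTER_CUBIC))
E
```

```text
side blob [225. 146.] 120 ztop 0.053 topmid [0.519 0.354 0.051] [0.044 0.051 0.008]
side blob [226. 167.] 97 ztop 0.023 topmid [0.504 0.249 0.021] [0.044 0.05  0.009]
side blob [255. 172.] 227 ztop 0.032 topmid [0.597 0.193 0.03 ] [0.064 0.069 0.009]
side blob [283. 171.] 83 ztop 0.022 topmid [0.692 0.188 0.019] [0.045 0.052 0.007]
side blob [255. 191.] 268 ztop 0.031 topmid [0.57  0.081 0.03 ] [0.065 0.068 0.009]
side blob [298. 199.] 449 ztop 0.072 topmid [ 0.684 -0.011  0.071] [0.053 0.056 0.009]
side blob [250. 257.] 2409 ztop 0.118 topmid [ 0.489 -0.255  0.123] [0.051 0.186 0.022]
```

View pics/c_scene_260.png

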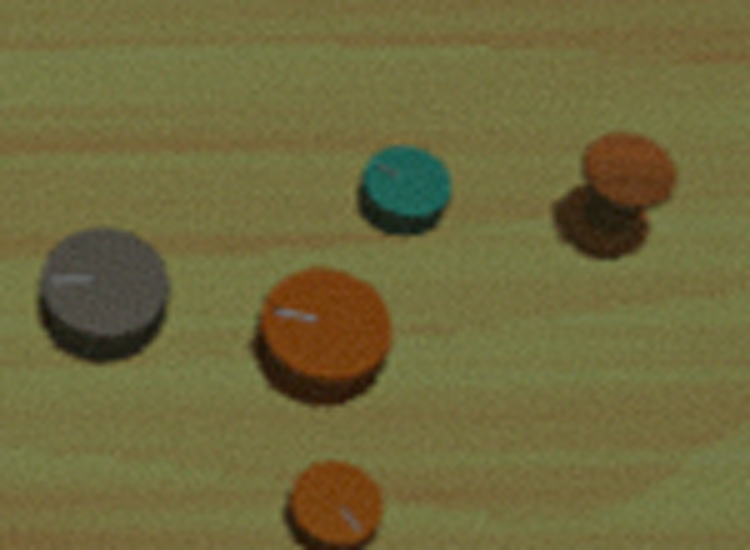

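View pics/c_scene_140.png

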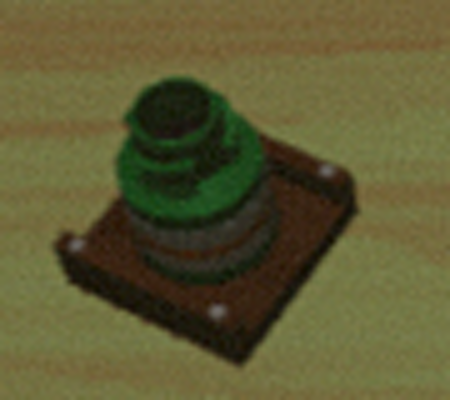

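View pics/c_side_210.png

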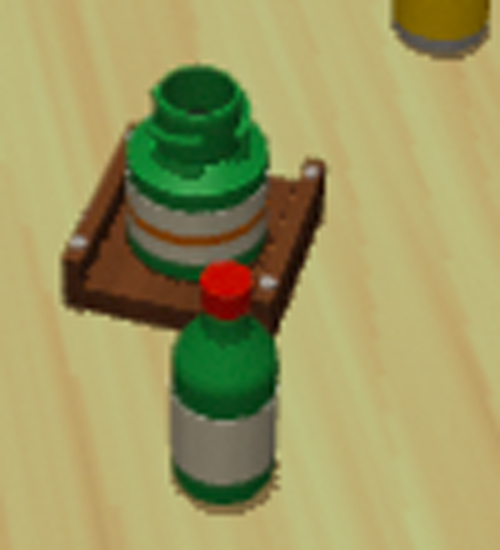

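Run:
```python
from h import *
from scipy.optimize import least_squares
for n in ['scene','side']:
    c0=CAL[n];d=np.load(f'pics/{n}0.npy');T=np.array(c0['cam_to_world']);vv,uu=np.mgrid[0:384,0:512]
    pts=np.stack([(uu-c0['cx'])/c0['fx']*d,(vv-c0['cy'])/c0['fy']*d,d],-1)@T[:3,:3].T+T[:3,3]
    P=pts.reshape(-1,3); s=(np.hypot(P[:,0]-.497,P[:,1]+.186)<.035)
    Q=P[s]
    print(n,len(Q),np.histogram(Q[:,2],np.arange(0.05,0.13,.005)))
    t=Q[Q[:,2]>0.112]; print(t.min(0),t.max(0),len(t))
    # jar body/shoulder points radius fit
    for a,b,R in [(0.105,0.125,None),(0.045,0.075,0.038)]:
        q=P[(P[:,2]>a)&(P[:,2]<b)&(np.hypot(P[:,0]-.497,P[:,1]+.186)<.045)]
        if len(q)<10: continue
        f=lambda x: np.hypot(q[:,0]-x[0],q[:,1]-x[1])-(x[2] if R is None else R)
        r=least_squares(f,[.497,-.186,.025 if R is None else R],loss='soft_l1',f_scale=.002); print(a,r.x.round(4),len(q))
```

```text
scene 573 (array([  0,   0,   0,   0,   0,  58, 122,  72,  39,  32,  72,  59,  63,
        56,   0]), array([0.05 , 0.055, 0.06 , 0.065, 0.07 , 0.075, 0.08 , 0.085, 0.09 ,
       0.095, 0.1  , 0.105, 0.11 , 0.115, 0.12 , 0.125]))
[ 0.47222585 -0.20683229  0.11209046] [ 0.52069625 -0.16238472  0.11926098] 95
0.105 [ 0.4983 -0.1844  0.0213] 178
0.045 [ 0.4967 -0.1853  0.038 ] 216
side 740 (array([ 25,  21,  21,  27,  21,  51, 113,  49,  39,  36,  62,  57,  56,
        55,   4]), array([0.05 , 0.055, 0.06 , 0.065, 0.07 , 0.075, 0.08 , 0.085, 0.09 ,
       0.095, 0.1  , 0.105, 0.11 , 0.115, 0.12 , 0.125]))
[ 0.47106361 -0.20808933  0.11207048] [ 0.51467192 -0.16156271  0.12096472] 94
0.105 [ 0.4937 -0.1843  0.0214] 172
0.045 [ 0.494 -0.182  0.038] 252
```

drive_tool(
  delta_rot=[
    [0,0,-0.05],
    [0,0,-0.1],
    [0,0,-0.15],
    [0,0,-0.2],
    [0,0,-0.25],
    [0,0,-0.3],
    [0,0,-0.3],
    [0,0,-0.3],
  ],
  linear=[
    [-0.2,-0.2,0],
    [-0.4,-0.4,0],
    [-0.6,-0.6,0],
    [-0.8,-0.8,0],
    [-1,-1,0],
    [-1,-1,0],
    [-1,-1,0],
    [-1,-1,0],
  ],
  gripper=[-1,-1,-1,-1,-1,-1,-1,-1],
)

```text
t: 1.15
ee_pos: [0.2356, 0.4795, 0.2308]
eef_rot: [[-0.784, -0.621, -0.0], [-0.621, 0.784, -0.001], [0.001, -0.001, -1.0]]
contact_force: [-0.3, -0.1, -0.4]
opening: 1.0
```

drive_tool(
  delta_rot=[
    [0,0,0],
    [0,0,0],
    [0,0,0],
    [0,0,0],
    [0,0,0],
    [0,0,0],
    [0,0,0],
    [0,0,0],
  ],
  linear=[
    [-0.1,-0.3,0],
    [-0.1,-0.6,0],
    [-0.1,-1,0],
    [-0.1,-1,0],
    [-0.1,-1,0],
    [-0.1,-1,0],
    [-0.1,-1,0],
    [-0.1,-1,0],
  ],
  gripper=[-1,-1,-1,-1,-1,-1,-1,-1],
)

```text
t: 2.15
ee_pos: [0.3053, 0.4076, 0.2308]
eef_rot: [[-0.783, -0.622, -0.0], [-0.622, 0.783, -0.001], [0.001, -0.001, -1.0]]
contact_force: [0.5, 0.5, -0.1]
opening: 1.005
```

drive_tool(
  delta_rot=[
    [0,0,0],
    [0,0,0],
    [0,0,0],
    [0,0,0],
    [0,0,0],
    [0,0,0],
    [0,0,0],
    [0,0,0],
  ],
  linear=[
    [0,-0.4,0],
    [0,-0.8,0],
    [0,-1,0],
    [0,-1,0],
    [0,-1,0],
    [0,-1,0],
    [0,-1,0],
    [0,-1,0],
  ],
  gripper=[-1,-1,-1,-1,-1,-1,-1,-1],
)

```text
t: 3.15
ee_pos: [0.3672, 0.3295, 0.2308]
eef_rot: [[-0.783, -0.622, -0.001], [-0.622, 0.783, -0.001], [0.001, -0.001, -1.0]]
contact_force: [-0.3, 0.1, 0.8]
opening: 0.999
```

drive_tool(
  delta_rot=[
    [0,0,0],
    [0,0,0],
    [0,0,0],
    [0,0,0],
    [0,0,0],
    [0,0,0],
    [0,0,0],
    [0,0,0],
  ],
  linear=[
    [0,-0.4,0],
    [0,-0.8,0],
    [0,-1,0],
    [0,-1,0],
    [0,-1,0],
    [0,-1,0],
    [0,-1,0],
    [0,-1,0],
  ],
  gripper=[-1,-1,-1,-1,-1,-1,-1,-1],
)

```text
t: 4.15
ee_pos: [0.4293, 0.2514, 0.2309]
eef_rot: [[-0.783, -0.622, -0.0], [-0.622, 0.783, -0.001], [0.001, -0.001, -1.0]]
contact_force: [-0.2, -0.3, 0.0]
opening: 0.997
```

drive_tool(
  delta_rot=[
    [0,0,0],
    [0,0,0],
    [0,0,0],
    [0,0,0],
    [0,0,0],
    [0,0,0],
    [0,0,0],
    [0,0,0],
  ],
  linear=[
    [0,-0.4,0],
    [0,-0.8,0],
    [0,-1,0],
    [0,-1,0],
    [0,-1,0],
    [0,-1,0],
    [0,-1,0],
    [0,-1,0],
  ],
  gripper=[-1,-1,-1,-1,-1,-1,-1,-1],
)

```text
t: 5.15
ee_pos: [0.4914, 0.1734, 0.231]
eef_rot: [[-0.783, -0.623, -0.0], [-0.623, 0.783, -0.001], [0.001, -0.001, -1.0]]
contact_force: [-0.4, -0.4, -0.7]
opening: 1.004
```

```bash
cat > look.py <<'E'
import sys
from h import *
tag=sys.argv[1]
s=manip.state(); p,d=eyes.grab_frame('wrist'); cv2.imwrite(f'pics/{tag}.png',p); np.save(f'pics/{tag}.npy',d)
json.dump({k:np.asarray(v).tolist() for k,v in s.items()},open(f'pics/{tag}.json','w'))
print('t',s['t'],'j',np.round(s['joint_positions'],1),'p',np.round(s['ee_pos'],4),'F',np.round(s['contact_force'],2),'M',np.round(s['torque'],3),'op',s['opening'])
E
python3 look.py w1
python3 - <<'E'
from h import *
s=json.load(open('pics/w1.json')); p=cv2.imread('pics/w1.png'); d=np.load('pics/w1.npy')
hsv=cv2.cvtColor(p,cv2.COLOR_BGR2HSV); m=cv2.inRange(hsv,(5,150,120),(18,255,255))
k,l,st,c=cv2.connectedComponentsWithStats(m)
for i in range(1,k):
    if st[i,4]>200: print(st[i],c[i].round(1), wplane(*c[i],0.028,s).round(4))
E
```

```text
t 5.15 j [-29.6  13.3   7.8 107.4  -2.   59.5 107.6] p [0.4914 0.1734 0.231 ] F [-0.39 -0.39 -0.69] M [-0.023  0.011  0.014] op 1.0037918835820738
[ 191  219   50   46 1727] [215.6 241.6] [0.5956 0.1914 0.028 ]
[165 270  27  26 455] [178.1 283.2] [0.6828 0.188  0.028 ]
```

View pics/w1.png

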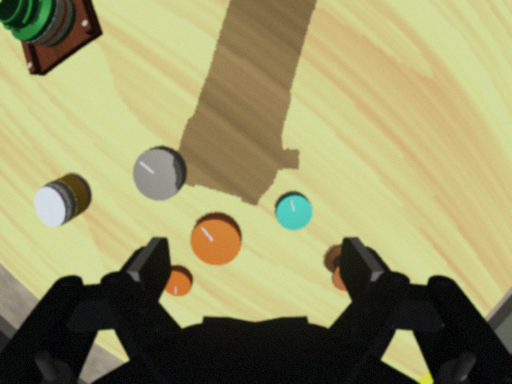

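drive_tool(
  delta_rot=[
    [0,0,0],
    [0,0,0],
    [0,0,0],
    [0,0,0],
    [0,0,0],
    [0,0,0],
    [0,0,0],
    [0,0,0],
  ],
  linear=[
    [-0.3,-0.2,0.3],
    [-0.6,-0.4,0.6],
    [-0.95,-0.52,1],
    [-0.95,-0.52,1],
    [-0.95,-0.52,1],
    [-0.95,-0.52,1],
    [-0.95,-0.52,1],
    [-0.95,-0.52,1],
  ],
  gripper=[-1,-1,-1,-1,-1,-1,-1,-1],
)

```text
t: 6.2
ee_pos: [0.5981, 0.1917, 0.1316]
eef_rot: [[-0.783, -0.623, 0.0], [-0.623, 0.783, -0.001], [0.0, -0.001, -1.0]]
contact_force: [0.4, -0.4, 0.7]
opening: 1.0
```

```bash
python3 look.py w2
python3 - <<'E'
from h import *
s=json.load(open('pics/w2.json')); p=cv2.imread('pics/w2.png'); d=np.load('pics/w2.npy')
hsv=cv2.cvtColor(p,cv2.COLOR_BGR2HSV); m=cv2.inRange(hsv,(5,150,120),(18,255,255))
k,l,st,c=cv2.connectedComponentsWithStats(m)
for i in range(1,k):
    if st[i,4]>400:
        cn=max(cv2.findContours((l==i).astype(np.uint8),cv2.RETR_EXTERNAL,cv2.CHAIN_APPROX_NONE)[0],key=len)
        P=np.array([wplane(u,v,0.028,s)[:2] for u,v in cn[:,0]],np.float32)
        print(st[i],c[i].round(1), wplane(*c[i],0.028,s).round(4), 'minEncl',cv2.minEnclosingCircle(P), 'bbox',P.min(0),P.max(0),'depth',np.median(d[l==i]))
E
```

```text
t 6.2 j [-26.4  30.4   7.9  97.1  -4.9  52.9 111.8] p [0.5981 0.1917 0.1316] F [ 0.43 -0.42  0.69] M [-0.018 -0.001  0.018] op 0.9995574489040785
[ 218  154   76   74 4210] [255.6 190.8] [0.5968 0.191  0.028 ] minEncl ((0.5971944332122803, 0.19132129848003387), 0.033393245190382004) bbox [0.5639635  0.15816896] [0.63019717 0.22325054] depth 0.25521922
[ 419  216   37   44 1211] [437.  237.4] [0.5179 0.3708 0.028 ] minEncl ((0.5175051689147949, 0.3719705045223236), 0.025283265858888626) bbox [0.49388492 0.34744453] [0.54166377 0.39703098] depth 0.24439724
[ 171  239   44   39 1269] [192.5 257.4] [0.6849 0.185  0.028 ] minEncl ((0.686323881149292, 0.18542252480983734), 0.02170375920832157) bbox [0.66489685 0.16430934] [0.7075338  0.20626886] depth 0.28272426
```

View pics/w2.png

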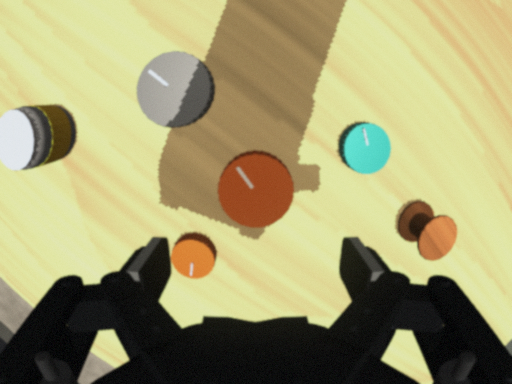

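drive_tool(
  delta_rot=[
    [0,0,0],
    [0,0,0],
    [0,0,0],
    [0,0,0],
    [0,0,0],
    [0,0,0],
    [0,0,0],
    [0,0,0],
  ],
  linear=[
    [0.01,0,0.2],
    [0.01,0,0.4],
    [0.01,0,0.6],
    [0.01,0,0.8],
    [0.01,0,0.95],
    [0.01,0,0.95],
    [0.01,0,0.95],
    [0.01,0,0.95],
  ],
  gripper=[-1,-1,-1,-1,-1,-1,-1,-1],
)

```text
t: 7.25
ee_pos: [0.5978, 0.1911, 0.0372]
eef_rot: [[-0.783, -0.623, 0.001], [-0.623, 0.783, -0.0], [-0.001, -0.001, -1.0]]
contact_force: [0.2, 0.0, -0.3]
opening: 1.002
```

drive_tool(
  delta_rot=[
    [0,0,0],
    [0,0,0],
    [0,0,0],
    [0,0,0],
    [0,0,0],
    [0,0,0],
    [0,0,0],
    [0,0,0],
  ],
  linear=[
    [0,0,0.1],
    [0,0,0.2],
    [0,0,0.3],
    [0,0,0.39],
    [0,0,0.39],
    [0,0,0.39],
    [0,0,0.39],
    [0,0,0.39],
  ],
  gripper=[-1,-1,-1,-1,-1,-1,-0.8,-0.8],
)

```text
t: 8.25
ee_pos: [0.598, 0.1912, -0.0015]
eef_rot: [[-0.783, -0.623, 0.002], [-0.623, 0.783, -0.0], [-0.001, -0.001, -1.0]]
contact_force: [0.1, -0.6, -0.3]
opening: 0.896
```

drive_tool(
  delta_rot=[
    [0,0,0],
    [0,0,0],
    [0,0,0],
    [0,0,0],
    [0,0,0],
    [0,0,0],
    [0,0,0],
    [0,0,0],
  ],
  linear=[
    [0,0,0.02],
    [0,0,0.02],
    [0,0,0.02],
    [0,0,0.02],
    [0,0,0.02],
    [0,0,0.02],
    [0,0,0.02],
    [0,0,0.02],
  ],
  gripper=[-0.7,-0.6,-0.5,-0.3,0,0.5,1,1],
)

```text
t: 9.25
ee_pos: [0.598, 0.1913, -0.003]
eef_rot: [[-0.783, -0.623, 0.002], [-0.623, 0.783, 0.0], [-0.001, -0.001, -1.0]]
contact_force: [-4.8, -1.3, 10.7]
opening: 0.766
```

```bash
python3 look.py w3
```

```text
t 9.25 j [-25.2  41.1   6.3  99.9  -6.5  39.2 113.1] p [ 0.598   0.1913 -0.003 ] F [-4.84 -1.35 10.73] M [-0.137  0.925 -0.028] op 0.7656737680136635
```

View pics/w3.png

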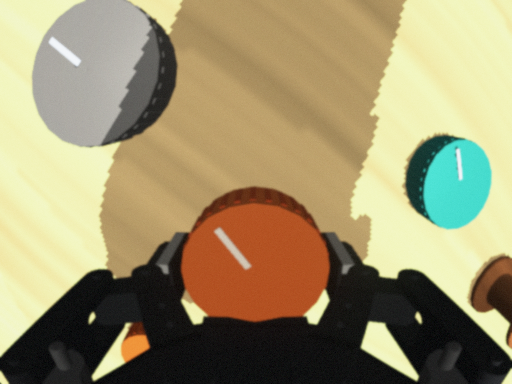

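drive_tool(
  delta_rot=[
    [0,0,0],
    [0,0,0],
    [0,0,0],
    [0,0,0],
    [0,0,0],
    [0,0,0],
    [0,0,0],
    [0,0,0],
  ],
  linear=[
    [0,0,-0.15],
    [0,0,-0.35],
    [0,0,-0.55],
    [0,0,-0.8],
    [0.1,-0.1,-1],
    [0.3,-0.3,-1],
    [0.5,-0.5,-1],
    [0.7,-0.7,-1],
  ],
  gripper=[1,1,1,1,1,1,1,1],
)

```text
t: 10.3
ee_pos: [0.5864, 0.0909, 0.0979]
eef_rot: [[-0.783, -0.622, 0.002], [-0.622, 0.783, -0.0], [-0.002, -0.001, -1.0]]
contact_force: [-0.4, 0.6, -2.6]
opening: 0.764
```

drive_tool(
  delta_rot=[
    [0,0,0],
    [0,0,0],
    [0,0,0],
    [0,0,0],
    [0,0,0],
    [0,0,0],
    [0,0,0],
    [0,0,0],
  ],
  linear=[
    [0.2,-0.2,-0.2],
    [0.4,-0.4,-0.4],
    [0.6,-0.6,-0.6],
    [0.8,-0.8,-0.8],
    [0.9,-0.9,-0.8],
    [0.9,-0.9,-0.8],
    [0.9,-0.9,-0.8],
    [0.9,-0.9,-0.8],
  ],
  gripper=[1,1,1,1,1,1,1,1],
)

```text
t: 11.3
ee_pos: [0.5716, -0.0345, 0.1773]
eef_rot: [[-0.782, -0.623, 0.001], [-0.623, 0.782, 0.0], [-0.001, -0.001, -1.0]]
contact_force: [-0.2, -0.0, -1.0]
opening: 0.764
```

```bash
python3 look.py w4
```

```text
t 11.3 j [ -8.3  22.1  10.8 103.5  -5.   54.8 133.2] p [ 0.5716 -0.0345  0.1773] F [-0.16 -0.02 -0.97] M [-0.027  0.057  0.045] op 0.7640146713086342
```

View pics/w4.png

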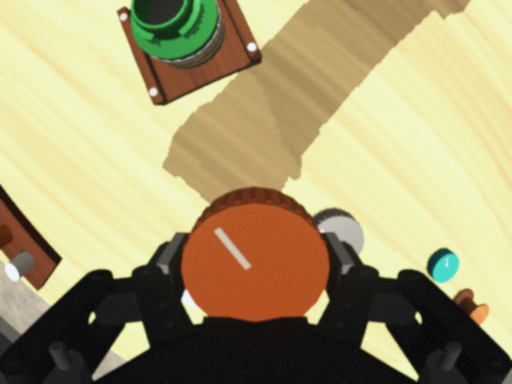

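drive_tool(
  delta_rot=[
    [0,0,0],
    [0,0,0],
    [0,0,0],
    [0,0,0],
    [0,0,0],
    [0,0,0],
    [0,0,0],
    [0,0,0],
  ],
  linear=[
    [0.2,-0.2,0],
    [0.4,-0.4,0],
    [0.6,-0.6,0],
    [0.7,-0.7,0],
    [0.7,-0.7,0],
    [0.7,-0.7,0],
    [0.7,-0.7,0],
    [0.7,-0.7,0],
  ],
  gripper=[1,1,1,1,1,1,1,1],
)

```text
t: 12.35
ee_pos: [0.5606, -0.1324, 0.1774]
eef_rot: [[-0.782, -0.624, 0.002], [-0.624, 0.782, 0.0], [-0.001, -0.001, -1.0]]
contact_force: [0.0, -0.4, -1.1]
opening: 0.763
```

```bash
python3 look.py w5; python3 -c "
import cv2
p=cv2.imread('pics/w5.png'); cv2.imwrite('pics/w5c.png',cv2.resize(p[0:192,128:384],None,fx=3,fy=3,interpolation=cv2.INTER_CUBIC))"
```

```text
t 12.35 j [ 1.000e-01  2.250e+01  1.270e+01  1.031e+02 -5.900e+00  5.500e+01
  1.439e+02] p [ 0.5606 -0.1324  0.1774] F [ 0.01 -0.42 -1.14] M [-0.021  0.036 -0.013] op 0.7625470726041708
```

View pics/w5c.png

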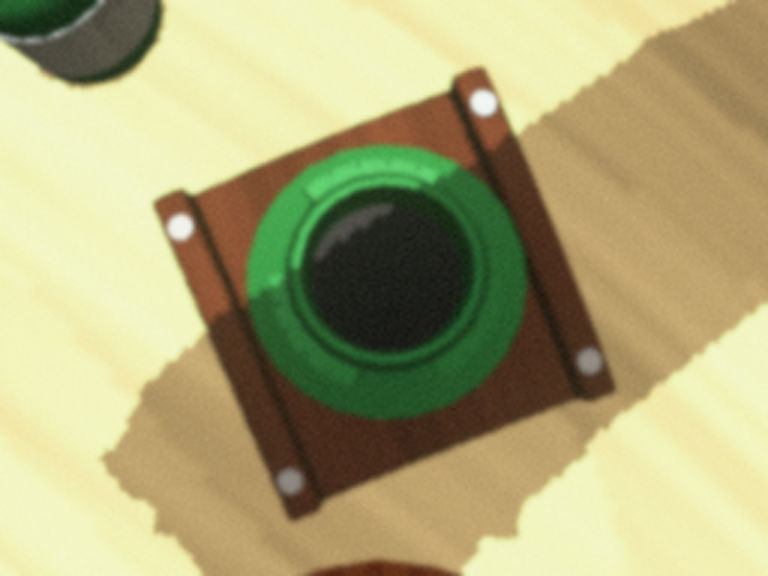

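Run:
```python
from h import *
from scipy.optimize import least_squares
def circ(P,r0,fix=None):
    f=lambda x: np.hypot(P[:,0]-x[0],P[:,1]-x[1])-(fix or x[2])
    return least_squares(f,[*P.mean(0),r0],loss='soft_l1',f_scale=.0007)
s=json.load(open('pics/w5.json')); p=cv2.imread('pics/w5.png'); d=np.load('pics/w5.npy')
hsv=cv2.cvtColor(p,cv2.COLOR_BGR2HSV)
roi=np.zeros((384,512),np.uint8); cv2.circle(roi,(257,90),45,255,-1)
m=cv2.inRange(p[:,:,1],0,75)&roi; m=cv2.morphologyEx(m,cv2.MORPH_OPEN,np.ones((3,3)))
k,l,st,c=cv2.connectedComponentsWithStats(m); i=l[90,257]; print('hole',st[i],c[i])
hole=cv2.morphologyEx((l==i).astype(np.uint8),cv2.MORPH_CLOSE,cv2.getStructuringElement(2,(15,15)))
cn=max(cv2.findContours(hole,cv2.RETR_EXTERNAL,cv2.CHAIN_APPROX_NONE)[0],key=len)
for z in (0.118,0.112):
    P=np.array([wplane(u,v,z,s)[:2] for u,v in cn[:,0]]); r=circ(P,.02); print('hole z',z,r.x.round(4),np.abs(r.fun).mean().round(5),cv2.minEnclosingCircle(P.astype(np.float32)))
# jar body (shoulder) outline: green
g=cv2.inRange(hsv,(45,100,30),(85,255,255)); 
roi[:]=0; cv2.circle(roi,(257,92),60,255,-1); g=cv2.bitwise_or(g&roi,hole*255)
cn=max(cv2.findContours(g,cv2.RETR_EXTERNAL,cv2.CHAIN_APPROX_NONE)[0],key=len)
for z in (0.085,0.08,.075):
    P=np.array([wplane(u,v,z,s)[:2] for u,v in cn[:,0]]); r=circ(P,.038); print('body z',z,r.x.round(4),np.abs(r.fun).mean().round(5))
# depth check
for (u,v) in [(257,58),(257,122),(224,90),(290,90),(257,47)]: print((u,v),d[v,u].round(4), (lambda o,r:(o+r/ (np.linalg.norm(r)) ))(*wray(u,v,s)).round(3)*0)
# lid in hand
o=cv2.inRange(hsv,(3,150,40),(18,255,255)); roi[:]=0; roi[180:318,170:345]=255; o&=roi
for thr in (120,140):
    t=o&cv2.inRange(hsv[:,:,2],thr,255)
    cn=max(cv2.findContours(cv2.morphologyEx(t,cv2.MORPH_CLOSE,np.ones((9,9))),cv2.RETR_EXTERNAL,cv2.CHAIN_APPROX_NONE)[0],key=len)[:,0]
    print(cn.min(0),cn.max(0))
    P=[]
    R=np.array(s['eef_rot']); 
    for u,v in cn:
        if v>305: continue
        w=wplane(u,v,s['ee_pos'][2]+0.031,s); P.append((R.T@(w-np.array(s['ee_pos'])))[:2])
    P=np.array(P); r=circ(P,.033); print('lid in tool',r.x.round(4),np.abs(r.fun).mean().round(5)); r=circ(P,.033,.033); print(r.x.round(4))
```

```text
hole [ 228   63   58   55 2458] [257.39625712  90.2640358 ]
hole z 0.118 [ 0.4946 -0.1833  0.0189] 0.00023 ((0.4944472014904022, -0.18378981947898865), 0.019517144188284874)
hole z 0.112 [ 0.4942 -0.1836  0.0194] 0.00023 ((0.49406567215919495, -0.18405088782310486), 0.020093869417905807)
body z 0.085 [ 0.4949 -0.1834  0.0361] 0.00026
body z 0.08 [ 0.4947 -0.1836  0.0369] 0.00027
body z 0.075 [ 0.4944 -0.1838  0.0376] 0.00027
(257, 58) 0.1846 [ 0. -0. -0.]
(257, 122) 0.1968 [ 0. -0. -0.]
(224, 90) 0.193 [ 0. -0. -0.]
(290, 90) 0.1911 [ 0. -0. -0.]
(257, 47) 0.273 [ 0. -0. -0.]
[181 199] [328 317]
lid in tool [ 0.0013 -0.0002  0.0323] 0.00037
[ 0.0006 -0.0002  0.033 ]
[182 201] [328 317]
lid in tool [ 0.0007 -0.0002  0.0321] 0.00024
[-0.0003 -0.0001  0.033 ]
```

View pics/w5.png

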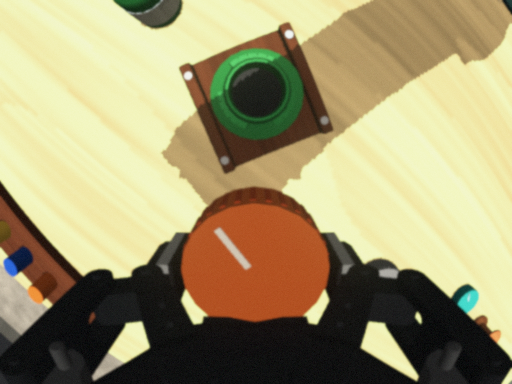

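drive_tool(
  delta_rot=[
    [0,0,0],
    [0,0,0],
    [0,0,0],
    [0,0,0],
    [0,0,0],
    [0,0,0],
    [0,0,0],
    [0,0,0],
  ],
  linear=[
    [0.3,0,0],
    [0.6,0,0],
    [0.83,0.01,0.1],
    [0.83,0.01,0.2],
    [0.83,0.01,0.35],
    [0.83,0.01,0.5],
    [0.83,0.01,0.5],
    [0.83,0.01,0.5],
  ],
  gripper=[1,1,1,1,1,1,1,1],
)

```text
t: 13.4
ee_pos: [0.4954, -0.1834, 0.1274]
eef_rot: [[-0.782, -0.624, 0.001], [-0.624, 0.782, 0.0], [-0.001, -0.001, -1.0]]
contact_force: [0.8, 0.7, -1.0]
opening: 0.763
```

Run:
```python
from h import *
s=manip.state(); print('t',s['t'],'j',np.round(s['joint_positions'],1),'p',np.round(s['ee_pos'],4),'F',np.round(s['contact_force'],2),'M',np.round(s['torque'],3)); print(np.round(s['eef_rot'],4))
R=np.array(s['eef_rot']); print(R.T@(np.array([.4947,-.1834,.118])-np.array(s['ee_pos'])))
p,d=eyes.grab_frame('side'); cv2.imwrite('pics/s6.png',cv2.resize(p[130:290,180:340],None,fx=4,fy=4,interpolation=cv2.INTER_CUBIC)[:600])
```

```text
t 13.4 j [  5.8  21.9  13.6 112.   -6.9  46.8 151.8] p [ 0.4954 -0.1834  0.1274] F [ 0.76  0.7  -1.  ] M [-0.004  0.036  0.035]
[[-7.817e-01 -6.236e-01  1.500e-03]
 [-6.236e-01  7.817e-01  1.000e-04]
 [-1.200e-03 -9.000e-04 -1.000e+00]]
[0.00050458 0.00043696 0.00938055]
```

View pics/s6.png

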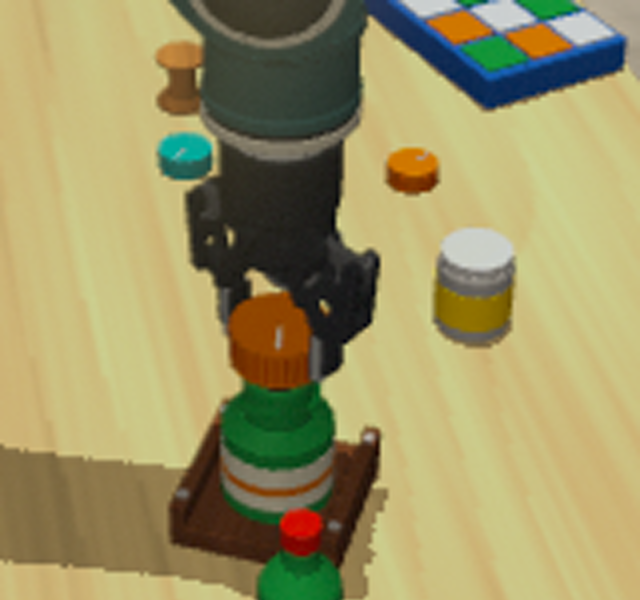

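drive_tool(
  delta_rot=[
    [0,0,0],
    [0,0,0],
    [0,0,0],
    [0,0,0],
    [0,0,0],
    [0,0,0],
    [0,0,0],
    [0,0,0],
  ],
  linear=[
    [0,0,0.04],
    [0,0,0.08],
    [0,0,0.12],
    [0,0,0.16],
    [0,0,0.2],
    [0,0,0.22],
    [0,0,0.22],
    [0,0,0.22],
  ],
  gripper=[1,1,1,1,1,1,1,1],
)

```text
t: 14.45
ee_pos: [0.4956, -0.1835, 0.1057]
eef_rot: [[-0.782, -0.624, 0.002], [-0.624, 0.782, -0.0], [-0.002, -0.001, -1.0]]
contact_force: [0.2, -0.0, -2.0]
opening: 0.765
```

drive_tool(
  delta_rot=[
    [0,0,0],
    [0,0,0],
    [0,0,0],
    [0,0,0],
    [0,0,0],
    [0,0,0],
    [0,0,0],
    [0,0,0],
  ],
  linear=[
    [0,0,0.01],
    [0,0,0.02],
    [0,0,0.03],
    [0,0,0.04],
    [0,0,0.05],
    [0,0,0.05],
    [0,0,0.05],
    [0,0,0.05],
  ],
  gripper=[1,1,1,1,1,1,1,1],
)

```text
t: 15.45
ee_pos: [0.4956, -0.1836, 0.1007]
eef_rot: [[-0.782, -0.623, 0.002], [-0.623, 0.782, -0.0], [-0.002, -0.001, -1.0]]
contact_force: [0.1, 0.2, -1.9]
opening: 0.765
```

drive_tool(
  delta_rot=[
    [0,0,0],
    [0,0,0],
    [0,0,0],
    [0,0,0],
    [0,0,0],
    [0,0,0],
    [0,0,0],
    [0,0,0],
  ],
  linear=[
    [0,0,0.01],
    [0,0,0.02],
    [0,0,0.03],
    [0,0,0.03],
    [0,0,0.03],
    [0,0,0.03],
    [0,0,0.03],
    [0,0,0.03],
  ],
  gripper=[1,1,1,1,1,1,1,1],
)

```text
t: 16.45
ee_pos: [0.4962, -0.1837, 0.0987]
eef_rot: [[-0.782, -0.624, 0.004], [-0.624, 0.782, -0.0], [-0.003, -0.002, -1.0]]
contact_force: [-3.7, 2.2, 17.9]
opening: 0.764
```

drive_tool(
  delta_rot=[
    [0,0,0.03],
    [0,0,0.06],
    [0,0,0.09],
    [0,0,0.12],
    [0,0,0.15],
    [0,0,0.18],
    [0,0,0.2],
    [0,0,0.2],
  ],
  linear=[
    [0,0,0.003],
    [0,0,0.004],
    [0,0,0.005],
    [0,0,0.006],
    [0,0,0.007],
    [0,0,0.008],
    [0,0,0.01],
    [0,0,0.01],
  ],
  gripper=[1,1,1,1,1,1,1,1],
)

```text
t: 17.45
ee_pos: [0.4961, -0.1835, 0.0976]
eef_rot: [[-0.999, -0.045, 0.003], [-0.045, 0.999, -0.0], [-0.003, -0.0, -1.0]]
contact_force: [-0.9, -0.5, -1.7]
opening: 0.763
```

```bash
cat > st.py <<'E'
from h import *
s=manip.state(); R=np.array(s['eef_rot'])
print('t',s['t'],'j7',np.round(s['joint_positions'][6],1),'p',np.round(s['ee_pos'],4),'psi',np.degrees(np.arctan2(R[1,0],R[0,0])).round(2),'zaxis',R[:,2].round(4),'F',np.round(s['contact_force'],2),'M',np.round(s['torque'],3),'op',round(s['opening'],3))
E
python3 st.py
```

```text
t 17.45 j7 121.3 p [ 0.4961 -0.1835  0.0976] psi -177.39 zaxis [ 3.2e-03 -2.0e-04 -1.0e+00] F [-0.9  -0.52 -1.66] M [ 0.017  0.159 -0.   ] op 0.763
```

drive_tool(
  delta_rot=[
    [0,0,0],
    [0,0,0],
    [0,0,0],
    [0,0,0],
    [0,0,0],
    [0,0,0],
    [0,0,0],
    [0,0,0],
  ],
  linear=[
    [0,0,0.005],
    [0,0,0.01],
    [0,0,0.015],
    [0,0,0.02],
    [0,0,0.02],
    [0,0,0.02],
    [0,0,0.02],
    [0,0,0.02],
  ],
  gripper=[1,1,1,1,1,1,1,1],
)

```text
t: 18.45
ee_pos: [0.4964, -0.1837, 0.0961]
eef_rot: [[-0.999, -0.046, 0.004], [-0.046, 0.999, -0.0], [-0.004, -0.0, -1.0]]
contact_force: [-2.9, -0.2, 10.1]
opening: 0.764
```

```bash
python3 st.py
```

```text
t 18.45 j7 121.4 p [ 0.4964 -0.1837  0.0961] psi -177.38 zaxis [ 4.e-03 -3.e-04 -1.e+00] F [-2.94 -0.2  10.09] M [ 0.117  0.746 -0.046] op 0.764
```

drive_tool(
  delta_rot=[
    [0,0,0.03],
    [0,0,0.06],
    [0,0,0.09],
    [0,0,0.12],
    [0,0,0.15],
    [0,0,0.18],
    [0,0,0.2],
    [0,0,0.2],
  ],
  linear=[
    [0.001,0,0.005],
    [0.002,0,0.008],
    [0.003,0,0.011],
    [0.004,0,0.014],
    [0.005,0,0.017],
    [0.006,0,0.02],
    [0.006,0,0.023],
    [0.006,0,0.025],
  ],
  gripper=[1,1,1,1,1,1,1,1],
)

```text
t: 19.45
ee_pos: [0.4958, -0.1837, 0.0935]
eef_rot: [[-0.835, 0.55, 0.004], [0.55, 0.835, -0.0], [-0.003, 0.002, -1.0]]
contact_force: [0.5, -0.4, -0.9]
opening: 0.764
```

```bash
python3 st.py
```

```text
t 19.45 j7 90.8 p [ 0.4958 -0.1837  0.0935] psi 146.66 zaxis [ 3.9e-03 -4.0e-04 -1.0e+00] F [ 0.47 -0.38 -0.9 ] M [ 0.026 -0.059 -0.03 ] op 0.764
```

drive_tool(
  delta_rot=[
    [0,0,0],
    [0,0,0],
    [0,0,0],
    [0,0,0],
    [0,0,0],
    [0,0,0],
    [0,0,0],
    [0,0,0],
  ],
  linear=[
    [0,0,0.005],
    [0,0,0.01],
    [0,0,0.015],
    [0,0,0.02],
    [0,0,0.02],
    [0,0,0.02],
    [0,0,0.02],
    [0,0,0.02],
  ],
  gripper=[1,1,1,1,1,1,1,1],
)

```text
t: 20.45
ee_pos: [0.4959, -0.1837, 0.0918]
eef_rot: [[-0.836, 0.549, 0.004], [0.549, 0.836, -0.0], [-0.004, 0.002, -1.0]]
contact_force: [-2.4, 0.9, 6.1]
opening: 0.762
```

```bash
python3 st.py
```

```text
t 20.45 j7 90.9 p [ 0.4959 -0.1837  0.0918] psi 146.68 zaxis [ 4.1e-03 -2.0e-04 -1.0e+00] F [-2.36  0.94  6.15] M [0.193 0.476 0.005] op 0.762
```

drive_tool(
  delta_rot=[
    [0,0,0.02],
    [0,0,0.04],
    [0,0,0.06],
    [0,0,0.08],
    [0,0,0.1],
    [0,0,0.1],
    [0,0,0.1],
    [0,0,0.1],
  ],
  linear=[
    [0,0,0.005],
    [0,0,0.006],
    [0,0,0.007],
    [0,0,0.008],
    [0,0,0.009],
    [0,0,0.01],
    [0,0,0.01],
    [0,0,0.01],
  ],
  gripper=[1,1,1,1,1,1,1,1],
)

```text
t: 21.45
ee_pos: [0.4961, -0.1839, 0.0915]
eef_rot: [[-0.625, 0.781, 0.005], [0.781, 0.625, -0.0], [-0.003, 0.004, -1.0]]
contact_force: [-5.2, 1.0, 17.8]
opening: 0.761
```

```bash
python3 st.py
```

```text
t 21.45 j7 75.9 p [ 0.4961 -0.1839  0.0915] psi 128.68 zaxis [ 5.e-03 -1.e-04 -1.e+00] F [-5.22  1.01 17.76] M [0.269 1.137 0.19 ] op 0.761
```

drive_tool(
  delta_rot=[
    [0,0,0.01],
    [0,0,0.02],
    [0,0,0.03],
    [0,0,0.04],
    [0,0,0.05],
    [0,0,0.06],
    [0,0,0.06],
    [0,0,0.06],
  ],
  linear=[
    [0,0,0],
    [0,0,0],
    [0,0,0],
    [0,0,0],
    [0,0,0],
    [0,0,0],
    [0,0,0],
    [0,0,0],
  ],
  gripper=[1,1,1,1,1,1,1,1],
)

```text
t: 22.45
ee_pos: [0.496, -0.184, 0.0917]
eef_rot: [[-0.468, 0.884, 0.005], [0.884, 0.468, 0.0], [-0.002, 0.004, -1.0]]
contact_force: [-4.5, 1.4, 6.9]
opening: 0.766
```

```bash
python3 st.py
```

```text
t 22.45 j7 66.8 p [ 0.496  -0.184   0.0917] psi 117.88 zaxis [ 4.8e-03  1.0e-04 -1.0e+00] F [-4.45  1.36  6.87] M [0.215 0.982 0.206] op 0.766
```

drive_tool(
  delta_rot=[
    [0,0,0.01],
    [0,0,0.02],
    [0,0,0.03],
    [0,0,0.04],
    [0,0,0.05],
    [0,0,0.05],
    [0,0,0.05],
    [0,0,0.05],
  ],
  linear=[
    [0.001,-0.003,0],
    [0.002,-0.005,0],
    [0.002,-0.005,0],
    [0.002,-0.005,0],
    [0.002,-0.005,0],
    [0.002,-0.005,0],
    [0.002,-0.005,0],
    [0.002,-0.005,0],
  ],
  gripper=[1,1,1,1,1,1,1,1],
)

```text
t: 23.45
ee_pos: [0.4956, -0.1841, 0.0918]
eef_rot: [[-0.323, 0.947, 0.005], [0.947, 0.323, -0.0], [-0.002, 0.005, -1.0]]
contact_force: [-1.0, -0.2, 4.6]
opening: 0.761
```

```bash
python3 st.py
```

```text
t 23.45 j7 59.3 p [ 0.4956 -0.1841  0.0918] psi 108.82 zaxis [ 5.1e-03 -1.0e-04 -1.0e+00] F [-0.99 -0.2   4.61] M [0.043 0.298 0.083] op 0.761
```

drive_tool(
  delta_rot=[
    [0,0,0.01],
    [0,0,0.02],
    [0,0,0.03],
    [0,0,0.04],
    [0,0,0.05],
    [0,0,0.05],
    [0,0,0.05],
    [0,0,0.05],
  ],
  linear=[
    [0,0,0],
    [0,0,0],
    [0,0,0],
    [0,0,0],
    [0,0,0],
    [0,0,0],
    [0,0,0],
    [0,0,0],
  ],
  gripper=[1,1,1,1,1,1,1,1],
)

```text
t: 24.45
ee_pos: [0.4957, -0.1841, 0.0918]
eef_rot: [[-0.17, 0.985, 0.005], [0.985, 0.17, -0.0], [-0.001, 0.005, -1.0]]
contact_force: [-0.4, -0.5, 4.5]
opening: 0.763
```

```bash
python3 st.py
```

```text
t 24.45 j7 51.8 p [ 0.4957 -0.1841  0.0918] psi 99.8 zaxis [ 5.1e-03 -1.0e-04 -1.0e+00] F [-0.42 -0.48  4.49] M [0.009 0.22  0.059] op 0.763
```

drive_tool(
  delta_rot=[
    [0,0,0.01],
    [0,0,0.02],
    [0,0,0.03],
    [0,0,0.04],
    [0,0,0.05],
    [0,0,0.05],
    [0,0,0.05],
    [0,0,0.05],
  ],
  linear=[
    [0,0,0],
    [0,0,0],
    [0,0,0],
    [0,0,0],
    [0,0,0],
    [0,0,0],
    [0,0,0],
    [0,0,0],
  ],
  gripper=[1,1,1,1,1,1,1,1],
)

```text
t: 25.45
ee_pos: [0.4957, -0.1841, 0.0918]
eef_rot: [[-0.014, 1.0, 0.005], [1.0, 0.014, -0.0], [-0.0, 0.005, -1.0]]
contact_force: [-1.8, -1.5, 5.7]
opening: 0.765
```

```bash
python3 st.py
```

```text
t 25.45 j7 44.4 p [ 0.4957 -0.1841  0.0918] psi 90.78 zaxis [ 5.1e-03 -1.0e-04 -1.0e+00] F [-1.76 -1.5   5.74] M [-0.178  0.226  0.011] op 0.765
```

drive_tool(
  delta_rot=[
    [0,0,0.01],
    [0,0,0.02],
    [0,0,0.03],
    [0,0,0.04],
    [0,0,0.05],
    [0,0,0.05],
    [0,0,0.05],
    [0,0,0.05],
  ],
  linear=[
    [0,0,0],
    [0,0,0],
    [0,0,0],
    [0,0,0],
    [0,0,0],
    [0,0,0],
    [0,0,0],
    [0,0,0],
  ],
  gripper=[1,1,1,1,1,1,1,1],
)

```text
t: 26.45
ee_pos: [0.4958, -0.184, 0.0918]
eef_rot: [[0.143, 0.99, 0.005], [0.99, -0.143, -0.0], [0.001, 0.005, -1.0]]
contact_force: [0.3, 0.4, 2.8]
opening: 0.762
```

```bash
python3 st.py
```

```text
t 26.45 j7 37.0 p [ 0.4958 -0.184   0.0918] psi 81.79 zaxis [ 0.0053 -0.     -1.    ] F [0.31 0.45 2.75] M [-0.026 -0.079 -0.022] op 0.762
```

```bash
python3 look.py w7
```

```text
t 26.45 j [-18.9  32.1  45.9 114.  -31.8  46.8  37. ] p [ 0.4958 -0.184   0.0918] F [0.31 0.45 2.75] M [-0.026 -0.079 -0.022] op 0.7623975253125456
```

View pics/w7.png

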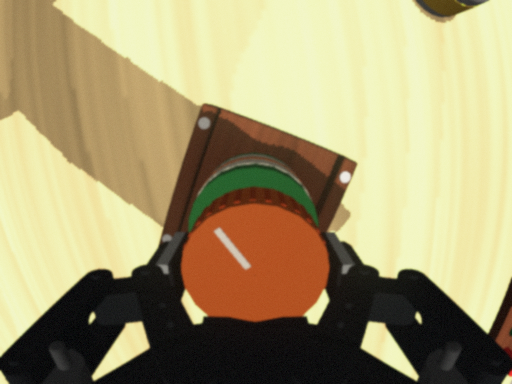

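drive_tool(
  delta_rot=[
    [0,0,0.01],
    [0,0,0.02],
    [0,0,0.03],
    [0,0,0.04],
    [0,0,0.05],
    [0,0,0.05],
    [0,0,0.05],
    [0,0,0.05],
  ],
  linear=[
    [0,0,0],
    [0,0,0],
    [0,0,0],
    [0,0,0],
    [0,0,0],
    [0,0,0],
    [0,0,0],
    [0,0,0],
  ],
  gripper=[1,1,1,1,1,1,1,1],
)

```text
t: 27.5
ee_pos: [0.4956, -0.184, 0.0917]
eef_rot: [[0.296, 0.955, 0.005], [0.955, -0.296, 0.0], [0.002, 0.005, -1.0]]
contact_force: [0.2, 1.3, 0.7]
opening: 0.764
```

```bash
python3 st.py
```

```text
t 27.5 j7 29.6 p [ 0.4956 -0.184   0.0917] psi 72.8 zaxis [ 5.e-03  1.e-04 -1.e+00] F [0.18 1.29 0.66] M [0.233 0.174 0.36 ] op 0.764
```

drive_tool(
  delta_rot=[
    [0,0,0.005],
    [0,0,0.01],
    [0,0,0.015],
    [0,0,0.015],
    [0,0,0.015],
    [0,0,0.015],
    [0,0,0.015],
    [0,0,0.015],
  ],
  linear=[
    [0,0,0],
    [0,0,0],
    [0,0,0],
    [0,0,0],
    [0,0,0],
    [0,0,0],
    [0,0,0],
    [0,0,0],
  ],
  gripper=[1,1,1,1,1,1,1,1],
)

```text
t: 28.5
ee_pos: [0.4957, -0.184, 0.0917]
eef_rot: [[0.34, 0.94, 0.005], [0.94, -0.34, 0.0], [0.002, 0.005, -1.0]]
contact_force: [0.0, -0.1, -0.6]
opening: 0.761
```

```bash
python3 st.py
```

```text
t 28.5 j7 27.4 p [ 0.4957 -0.184   0.0917] psi 70.1 zaxis [ 5.1e-03  1.0e-04 -1.0e+00] F [ 0.01 -0.14 -0.62] M [0.074 0.12  0.295] op 0.761
```

drive_tool(
  delta_rot=[
    [0,0,0.005],
    [0,0,0.01],
    [0,0,0.015],
    [0,0,0.015],
    [0,0,0.015],
    [0,0,0.015],
    [0,0,0.015],
    [0,0,0.015],
  ],
  linear=[
    [0,0,0],
    [0,0,0],
    [0,0,0],
    [0,0,0],
    [0,0,0],
    [0,0,0],
    [0,0,0],
    [0,0,0],
  ],
  gripper=[1,1,1,1,1,1,1,1],
)

```text
t: 29.5
ee_pos: [0.4956, -0.1839, 0.0917]
eef_rot: [[0.384, 0.923, 0.005], [0.923, -0.384, 0.0], [0.002, 0.005, -1.0]]
contact_force: [-0.4, 0.2, -2.7]
opening: 0.761
```

```bash
cat > st3.py <<'E'
from h import *
for i in range(6):
    s=manip.state(); R=np.array(s['eef_rot']); print(round(s['t'],3),'psi',np.degrees(np.arctan2(R[1,0],R[0,0])).round(2),'M',np.round(s['torque'],3),'F',np.round(s['contact_force'],2),'j3',round(s['joint_positions'][2],1)); eyes.grab_frame('wrist')
E
python3 st3.py
```

```text
29.5 psi 67.41 M [0.035 0.188 0.409] F [-0.4   0.22 -2.68] j3 49.4
29.55 psi 67.4 M [0.061 0.134 0.449] F [-0.27 -0.4  -2.53] j3 49.4
29.6 psi 67.41 M [0.119 0.164 0.412] F [-0.36 -0.11 -2.89] j3 49.4
29.65 psi 67.4 M [0.044 0.137 0.533] F [ 0.2   0.32 -1.72] j3 49.4
29.7 psi 67.41 M [0.044 0.24  0.463] F [-0.15 -0.63 -1.48] j3 49.4
29.75 psi 67.4 M [0.071 0.137 0.434] F [-0.54 -0.33 -2.24] j3 49.4
```

drive_tool(
  delta_rot=[
    [0,0,0],
    [0,0,0],
    [0,0,0],
    [0,0,0],
    [0,0,0],
    [0,0,0],
    [0,0,0],
    [0,0,0],
  ],
  linear=[
    [0,0,0],
    [0,0,0],
    [0,0,0],
    [0,0,0],
    [0,0,0],
    [0,0,0],
    [0,0,0],
    [0,0,0],
  ],
  gripper=[-1,-1,-1,-1,-1,-1,-1,-1],
)

```text
t: 30.8
ee_pos: [0.4956, -0.184, 0.0917]
eef_rot: [[0.384, 0.923, 0.005], [0.923, -0.384, 0.0], [0.002, 0.005, -1.0]]
contact_force: [-0.5, -0.2, -0.7]
opening: 0.999
```

```bash
python3 look.py w8; python3 st.py
```

```text
t 30.8 j [-21.3  33.6  49.4 114.1 -34.7  47.9  25.1] p [ 0.4956 -0.184   0.0917] F [-0.53 -0.2  -0.74] M [-0.02  -0.015 -0.015] op 0.9994979416203155
t 30.85 j7 25.1 p [ 0.4956 -0.1839  0.0917] psi 67.4 zaxis [ 5.e-03  1.e-04 -1.e+00] F [-0.77  0.9   0.2 ] M [0.01  0.01  0.027] op 1.002
```

View pics/w8.png

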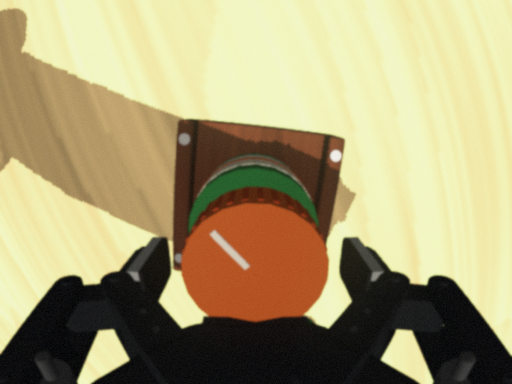

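The bar turned back about 6°, which matches the jar's springy pad relaxing from about 0.45 N m. The lid itself stayed put on the jar, so I'm retreating straight up.

drive_tool(
  delta_rot=[
    [0,0,0],
    [0,0,0],
    [0,0,0],
    [0,0,0],
    [0,0,0],
    [0,0,0],
    [0,0,0],
    [0,0,0],
  ],
  linear=[
    [0,0,-0.1],
    [0,0,-0.2],
    [0,0,-0.3],
    [0,0,-0.5],
    [0,0,-0.7],
    [0,0,-0.9],
    [0,0,-1],
    [0,0,-1],
  ],
  gripper=[-1,-1,-1,-1,-1,-1,-1,-1],
)

```text
t: 31.85
ee_pos: [0.4954, -0.1839, 0.1923]
eef_rot: [[0.384, 0.923, 0.006], [0.923, -0.384, 0.0], [0.003, 0.006, -1.0]]
contact_force: [0.5, 0.4, -0.9]
opening: 0.998
```

```bash
python3 look.py w9
python3 - <<'E'
from h import *
for n in ['scene','side']:
    p,d=eyes.grab_frame(n); cv2.imwrite(f'pics/{n}9.png',p)
s=json.load(open('pics/w9.json')); p=cv2.imread('pics/w9.png'); hsv=cv2.cvtColor(p,cv2.COLOR_BGR2HSV); d=np.load('pics/w9.npy')
m=cv2.inRange(hsv,(3,150,100),(18,255,255)); k,l,st,c=cv2.connectedComponentsWithStats(m)
for i in range(1,k):
    if st[i,4]>800:
        cn=max(cv2.findContours((l==i).astype(np.uint8),cv2.RETR_EXTERNAL,cv2.CHAIN_APPROX_NONE)[0],key=len)
        P=np.array([wplane(u,v,0.123,s)[:2] for u,v in cn[:,0]],np.float32); 
        u,v=np.round(c[i]).astype(int); dd=np.median(d[v-5:v+6,u-5:u+6]); o,r=wray(*c[i],s); zc=np.array(s['eef_rot'])@np.array(CAL['wrist']['tool_from_camera'])[:3,2]; 
        print(st[i],c[i],cv2.minEnclosingCircle(P),'top z',(o+r*dd/(r@zc)).round(4))
E
```

```text
t 31.85 j [-28.3  25.6  57.6 110.1 -25.7  58.   18.2] p [ 0.4954 -0.1839  0.1923] F [ 0.48  0.4  -0.94] M [ 0.019 -0.002  0.009] op 0.9980653595351311
[ 490   77   22  212 2691] [502.08732813 177.16350799] ((0.7349001169204712, -0.27283427119255066), 0.11369018256664276) top z [ 0.8248 -0.3168  0.0201]
[ 216  119   86   28 1311] [258.58733791 131.4935164 ] ((0.5187680721282959, -0.1346638798713684), 0.030883105471730232) top z [ 0.5182 -0.1414  0.0183]
[ 211  160   88   84 5541] [254.94712146 202.37682729] ((0.49564075469970703, -0.18305648863315582), 0.033426206558942795) top z [ 0.4964 -0.1822  0.1229]
```

View pics/w9.png

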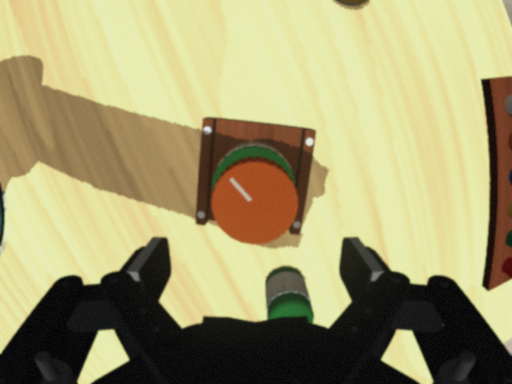

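View pics/side9.png

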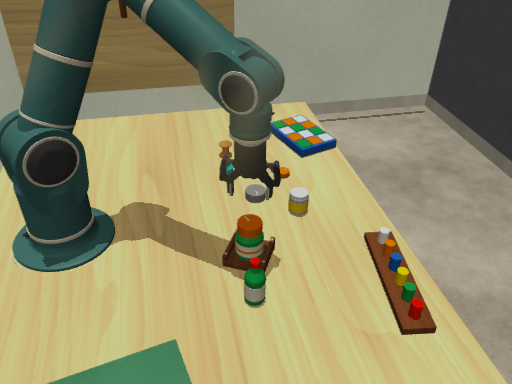

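The wrist view shows the lid centred on the jar at (255,202), with its top at z = 0.123 as expected when fully down. The side view shows the bottle (255,283), tin (299,201) and spool (225,149) still standing where they were, and the gripper is clear.

```bash
python3 -c "
from bench import manip
print(manip.job_done())"
```

```text
the job is handed in; nothing more can be done
None
```

The orange lid is screwed onto the green jar and snug. I let go of it, backed the gripper off and handed the job in at about 32 s of the 58 s allowed.

- **Screwing:** I turned the lid clockwise about 72° under a light push until it came down onto the rim. It then turned with almost no resistance for about 65° more, and the lugs caught.
- **Torque:** over the last 15° or so the resistance rose from about 0 to 0.3 and then about 0.45 N m, averaged over six readings of 0.41–0.53. The highest push I read was 18 N.
- **After release:** the white bar turned back about 6°, which matches the jar's springy pad relaxing from about 0.45 N m. I did not grip the lid again to retest it.
- **Last checks:** the lid's top measured 122.9 mm against an expected 123 mm, centred on the jar within about 1–2 mm. The bottle, tin and spool stand where they were and the robot touches nothing.
- **Readings that wavered:** while the lid was turning on the rim, the torque briefly read about 0.2 N m. That came from pushing slightly sideways and went away after I shifted about 0.5 mm. Two readings while tightening came out of order (0.36, then 0.30 N m), so I averaged several before stopping.

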